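# Hang the scrap bin on the bench rack

## Task

Take the grey scrap bin by its handle and hook its rear lip over the upper rail of the rack (the rail's height varies, so feel for it), with the bin's front tipped up so that its rear foot stays clear of the lower rail. Then swing it down, keeping hold of the handle until it hangs flat against the lower rail with its foot underneath that rail, and let go. Leave the other things on the bench where they are.

Things in the scene. Friction and masses are not known exactly. Their poses are not given: they have to be found in the camera images.
- bin: Grey open-topped scrap bin, loose, 0.2 to 0.4 kg, standing upright on the table: box 100 mm deep (x), 110 wide (y), 90 high, walls 4 mm, with a handle bar over the top, a down-turned lip at the top of its back and a foot at the bottom of its back. Origin at the centre of its underside, z up, +x from its back to its front; the back face is at x = -50 mm.
- bin_lip (a point): Where the upper rail's axis lies once the lip rests on it: bin frame (-58, 0, 80) mm. The lip is 100 mm wide; the space under it is 16 mm in x (-50 to -66), its ceiling 86 mm above the underside; the 4 mm tongue behind goes down to 62 mm above the underside, its end flared outwards.
- bin_grip (a point): Middle of the bin's handle: bin frame (0, 0, 119) mm. The handle is a straight flat bar from front to back over the open top: 98 mm long (x), 10 thick (y), 30 tall, from 104 to 134 mm above the underside (14 mm above the rim).
- rack: Fixed rack: two posts 142 mm tall on flat orange feet 110 mm long, and between them (200 mm free) two level round steel rails, 12 mm thick, one 62 mm above the other, held by black clamps. Origin on the table midway between the posts, z up, y along the rails, +x the side where the bin hangs (away from the robot). The rails' height was set by hand and differs each time.
- rail_mark (a point): Point of the rack 110 mm above the table, at its x = 0, y = 0; axes as the rack. The upper rail's axis runs along y through x = 0 at 100 to 120 mm height: within 10 mm above or below this mark, not measured, to be felt or seen. The lower rail's axis is 62 mm below the upper one, at x = 2 mm. The clamps stand pushes of 50 N.
- bin_foot (a point): End of the bin's rear foot: bin frame (-66, 0, 2) mm; 4 mm thick, 80 wide, 16 mm out from the back face. Hung flat, the back leans on the lower rail, the foot is 8 mm below that rail and the bin has the rack's yaw. Lowered level, the foot strikes the lower rail: tip the front up about 20 degrees while the lip goes over, then turn the bin down about the upper rail.
- scraper: Bystander: flat scraper, 200 mm long, lying on the robot's side of the rack. Leave it where it is.
- print: Bystander: small orange printed vase, 60 mm tall and 60 mm wide, standing in front of the rack. Leave it where it is.
- gluestick: Bystander: white glue stick, 30 mm across and 100 mm tall, standing beside the bin. Leave it where it is.
- caliper: Bystander: steel caliper with black body, 160 mm long and 14 mm high, lying in front of the bin. Leave it where it is.
- driver: Bystander: screwdriver, 170 mm long, lying in the middle of the table. Leave it where it is.
Things that resemble listed ones, but are neither listed nor needed, are in the scene too. Leave any turquoise look-alike of the bin alone.

How it is judged:
By the outcome, as a careful person would: the job done as asked, in the order asked, and still so for the second after the job is handed in, with the robot touching nothing.
It also fails if it takes over 64 s, if anything falls off the work surface, if the arm or the gripper's body presses on something with over 40 N, if the wrist force passes 120 N, or if a joint passes its speed limit or range.

## Robot

A 6-joint arm with a two-finger parallel gripper is mounted at the origin on the work surface. World frame = base frame: x ahead of the robot, y to its left, z up, the work surface at z = 0. Lengths are in m, angles in rad, forces in N, time in s.
With the tool pointing down it reaches from about 0.275 to 1 m from the base axis. Payload 8.4 kg.
Tool frame: the origin (TCP) lies on the centre line of the jaws, within the pads' length; the fingertips stand env.finger_overhang ahead of it and the grasp point (between the pads) lies 2 mm behind it (env.finger_overhang is the distance from the TCP to the fingertips, in m); z points along the fingers, y is the line along which they close (so a half turn about z gives the same grasp; the last joint's range is limited). The gripper opens to 85 mm and grips with 20 to 120 N. Pads are 22 mm wide; open, the fingers measure 114 mm over their backs; the gripper's body (76 mm by 85 mm) begins 54 mm behind the grasp point. The pads swing forward as they close: fully open they stand 13 mm farther back than shut.
Start: joints at [1.233, 0.353, 1.633, -0, 1.155, -0.002], TCP at [0.206, 0.59, 0.248] pointing down, gripper open.
Joint ranges: [-2.63, 2.63], [-0.92, 2.1], [0.06, 2.66], [-1.3, 4.44], [0, 2.69], [-3.02, 3.02]. Speed limits (rad/s): [2.22, 2.22, 2.79, 3.14, 3.14, 3.14].

## Interface

Orientations are given as a unit quaternion [x, y, z, w].
In Python, from plant import telemetry, viewer, env gives the robot as it stands.
- The arm moves only by the tool arm_command, never from a script. Its argument "deltas" is a list of rows, each a list of 5 numbers: the opening, from -1 (shut) to 1 (fully open), then the shift along the tool's x, y, z in m, then the turn about the tool's z in degrees. In form: [[fingers, x, y, z, twist], ...]. A call has 1 to 10 rows; each row is the pose to reach, as a shift and turn from the pose commanded when the call began, along the tool's axes at that moment; what a row does not reach only later rows make up. A row lasts 1/12 s, in which the tool goes at most 41.7 mm and 7.16 degrees, less where a joint would pass 70% of its speed; a pose out of reach is approached as far as the arm can. A call with a gripper value outside its range is refused whole. The fingers move at their own pace and stop on an object; the grip force is fixed at half the most. Time passes only in rows, so rows that repeat a pose let the fingers close. It gives the time, the measured TCP pose, the force, the opening and the grip force at its end, in the units of the state.
- telemetry.sense(): the state, without advancing time (a new reading comes with each control period).
- viewer.capture(name): name is "scene" or "top" or "wrist"; returns a dict with "color" (400x640x3 uint8, red, green, blue), "depth" (400x640 float32, m along the optical axis (not along the pixel's ray), 0 where there is no reading), "intrinsics" (3x3 intrinsics, pixels), "origin" and "orientation" of the camera in the world. Camera axes: x right, y down, z forward; pixel columns grow to the right and rows downward; lengths in m; the calibration is good to about 2 mm. The wrist camera is an equidistant fisheye: a pixel r from the principal point sees the ray r / f radians off the axis. A picture is of the moment at which its call begins.
- env.job_done(): hands the job in; it is judged then, once.
The state is a dict: "t": time; "q": joint angles; "joint_velocities": joint speeds; "joint_torque": joint torques, N m; "eef_pos": TCP position; "orientation": TCP orientation; "force": force on the tool from outside, world axes, zero at the start; "ft_torque": the same for the moment, N m; "opening": opening from 0.0 (shut) to 1.0 (fully open); "finger_force": force on a finger pad.
Only numpy, scipy, OpenCV 4.12 (cv2) and the standard library are available. Lean on these libraries where they do the work, as an engineer would, in place of code of your own. Each camera call takes 0.05 s, during which the arm holds its last target. There are 200 camera calls.

## Working session

There is one attempt and no reset: what is moved stays moved. The work goes in short steps, Python scripts to look and compute and a tool call to move; the robot and the scene stay as the last step left them, time stands still between calls to the robot, and variables do not carry over. Pictures are saved under pics/ and viewed, at most 10 in all, crops included, and the job is handed in when it is done.

Besides the shell and the picture viewer there is one more tool, called as name(argument=value, ...), one argument or row to a line, values as JSON. arm_command: Moves the arm, as the interface text tells. Its arguments: {"type":"object","properties":{"deltas":{"type":"array","items":{"type":"array","items":{"type":"number"}}}},"required":["deltas"]}

```bash
mkdir -p pics; cat > h.py <<'E'
import numpy as np,cv2
from scipy.spatial.transform import Rotation as R
from plant import telemetry,viewer,env
def cap(n,name):
    c=viewer.capture(n); np.savez(f'pics/{name}.npz',**c); cv2.imwrite(f'pics/{name}.png',c['color'][...,::-1]); return c
def load(name): return dict(np.load(f'pics/{name}.npz'))
def cloud(c):
    K=c['intrinsics']; d=c['depth']; v,u=np.mgrid[:400,:640]
    p=np.stack([(u-K[0,2])/K[0,0]*d,(v-K[1,2])/K[1,1]*d,d],-1)
    return p@R.from_quat(c['orientation']).as_matrix().T+c['origin']
def proj(c,P):
    K=c['intrinsics']; q=(np.atleast_2d(P)-c['origin'])@R.from_quat(c['orientation']).as_matrix()
    return np.c_[K[0,0]*q[:,0]/q[:,2]+K[0,2],K[1,1]*q[:,1]/q[:,2]+K[1,2]]
E
python3 - <<'E'
from h import *
s=cap('scene','s0');t=cap('top','t0')
a=np.vstack([s['color'],t['color']])[...,::-1]
for c in(s,t): print(c['origin'],c['orientation'],c['intrinsics'].round(1).tolist())
cv2.imwrite('pics/both.png',cv2.resize(a,(480,600),interpolation=cv2.INTER_AREA)); x=telemetry.sense();print(x,env.finger_overhang)
E
```

```text
[ 1.38985605 -0.44929392  0.82125935] [ 0.75746541  0.48246388 -0.23993872 -0.36865184] [[424.7, 0.0, 329.4], [0.0, 424.7, 204.4], [0.0, 0.0, 1.0]]
[ 0.44483185 -0.06133733  1.02563226] [ 0.70999232 -0.70219347  0.03992049 -0.0352361 ] [[383.5, 0.0, 321.6], [0.0, 383.5, 197.3], [0.0, 0.0, 1.0]]
{'t': 0.1, 'q': array([ 1.23257848e+00,  3.53561431e-01,  1.63405979e+00,  1.92683720e-06,
        1.15520094e+00, -2.40605656e-03]), 'joint_velocities': array([ 8.70285622e-05, -1.64492865e-03, -2.48570257e-03,  3.00125971e-04,
       -9.05232796e-04,  5.10609826e-05]), 'joint_torque': array([-5.23326853e-04, -6.06359553e+01, -3.42819464e+01,  1.84963784e-05,
        3.93671013e-03, -5.15020218e-06]), 'eef_pos': array([0.20582822, 0.58970559, 0.24764764]), 'orientation': array([ 1.67118416e-01,  9.85936640e-01, -6.05711213e-04, -1.05063099e-04]), 'force': array([-0.02146598,  0.54336553, -0.04907484]), 'ft_torque': array([0.01397017, 0.03372365, 0.02528984]), 'finger_force': 0.0, 'opening': 0.9994581886266465} 0.017
```

View pics/t0.png

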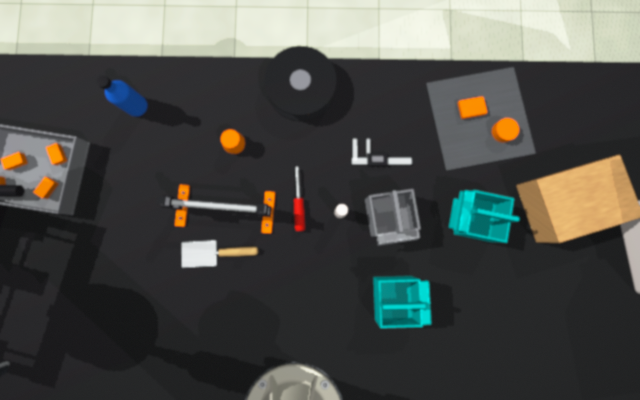

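View pics/s0.png

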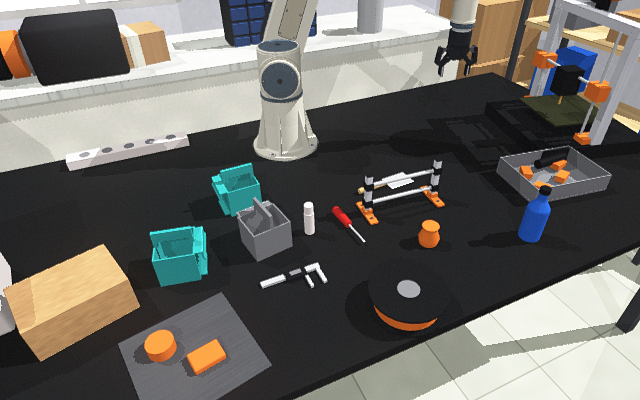

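```bash
python3 - <<'E'
from h import *
s=load('s0');t=load('t0')
a=cv2.resize(t['color'][170:260,350:450],(440,396),interpolation=cv2.INTER_CUBIC)
b=cv2.resize(s['color'][180:270,220:300],(352,396),interpolation=cv2.INTER_CUBIC)
cv2.imwrite('pics/c1.png',np.hstack([a,b])[...,::-1])
a=cv2.resize(t['color'][170:240,150:290],(700,350),interpolation=cv2.INTER_CUBIC)
b=cv2.resize(s['color'][150:230,340:460],(375,250),interpolation=cv2.INTER_CUBIC)
im=np.zeros((600,700,3),np.uint8);im[:350]=a;im[350:,:375]=b
cv2.imwrite('pics/c2.png',im[...,::-1])
for n,c in(('t',t),('s',s)):
    P=cloud(c).reshape(-1,3);col=c['color'].reshape(-1,3).astype(int)
    grey=(np.ptp(col,axis=1)<20)&(col.mean(1)>40)
    m=(P[:,2]>.02)&(P[:,2]<.15)&(abs(P[:,0]-.41)<.1)&(abs(P[:,1]+.25)<.09)&grey
    Q=P[m];print(n,'bin',m.sum(),Q.min(0).round(3),Q.max(0).round(3))
    for z0,z1 in((.08,.096),(.12,.14)):
        q=Q[(Q[:,2]>z0)&(Q[:,2]<z1)]
        if len(q)>5:
            r=cv2.minAreaRect((q[:,:2]*1000).astype(np.float32));print(z0,len(q),q.mean(0).round(3),r)
    m=(P[:,2]>.03)&(P[:,2]<.16)&(P[:,0]>.33)&(P[:,0]<.53)&(P[:,1]>.05)&(P[:,1]<.37)
    Q=P[m]; 
    print(n,'rack',len(Q)); 
    for lo,hi in((.03,.06),(.06,.095),(.095,.13),(.13,.16)):
        q=Q[(Q[:,2]>lo)&(Q[:,2]<hi)]; 
        if len(q)>3: print(lo,len(q),q.min(0).round(3),q.max(0).round(3),np.polyfit(q[:,1],q[:,0],1).round(4),cv2.minAreaRect((q[:,:2]*1000).astype(np.float32)))
    m=(col[:,0]>180)&(col[:,2]<80)&(P[:,2]<.03)&(P[:,0]>.33)&(P[:,0]<.53)&(P[:,1]>.05)&(P[:,1]<.37);q=P[m]
    for sel in(q[:,1]>q[:,1].mean(),q[:,1]<q[:,1].mean()): print('foot',cv2.minAreaRect((q[sel][:,:2]*1000).astype(np.float32)))
E
```

```text
t bin 864 [ 0.43  -0.305  0.02 ] [ 0.51  -0.189  0.137]
0.08 498 [ 0.459 -0.251  0.089] ((479.47003173828125, -249.5596923828125), (78.10266876220703, 110.47666931152344), 8.764259338378906)
0.12 115 [ 0.486 -0.247  0.132] ((486.75445556640625, -248.81979370117188), (48.00611877441406, 11.235075950622559), 7.780629634857178)
t rack 790
0.03 117 [0.499 0.062 0.032] [0.525 0.316 0.058] [0.0375 0.5085] ((511.6112976074219, 189.11325073242188), (25.697969436645508, 253.56442260742188), 0.2681300938129425)
0.06 20 [0.5   0.063 0.061] [0.524 0.301 0.095] [0.0392 0.5097] ((521.3028564453125, 182.24420166015625), (236.88475036621094, 24.37645721435547), 85.3698501586914)
0.095 523 [0.498 0.063 0.096] [0.53  0.317 0.128] [0.0531 0.5089] ((520.7120971679688, 189.79025268554688), (254.13075256347656, 28.237346649169922), 86.13387298583984)
0.13 130 [0.503 0.066 0.131] [0.53  0.314 0.148] [0.0497 0.5091] ((516.5961303710938, 190.07406616210938), (248.54234313964844, 18.892927169799805), 88.08153533935547)
foot ((496.2504577636719, 307.2268371582031), (28.012939453125, 44.89324188232422), 81.7743
[... 629 characters left out ...]
[0.501 0.061 0.061] [0.529 0.298 0.095] [0.0241 0.5178] ((523.2542724609375, 179.6046142578125), (235.89276123046875, 26.158296585083008), 85.5364761352539)
0.095 326 [0.5   0.059 0.095] [0.53  0.298 0.13 ] [0.0282 0.5185] ((522.649169921875, 178.68748474121094), (238.0681610107422, 30.15804672241211), 86.01761627197266)
0.13 72 [0.504 0.063 0.13 ] [0.529 0.313 0.146] [0.0344 0.5151] ((516.4347534179688, 188.2221221923828), (250.47972106933594, 22.62531852722168), 89.26996612548828)
foot ((497.90289306640625, 305.17645263671875), (51.67719650268555, 46.06077575683594), 16.22732925415039)
foot ((488.7148742675781, 73.95379638671875), (81.87691497802734, 31.36844825744629), 1.8758971691131592)
```

View pics/c1.png

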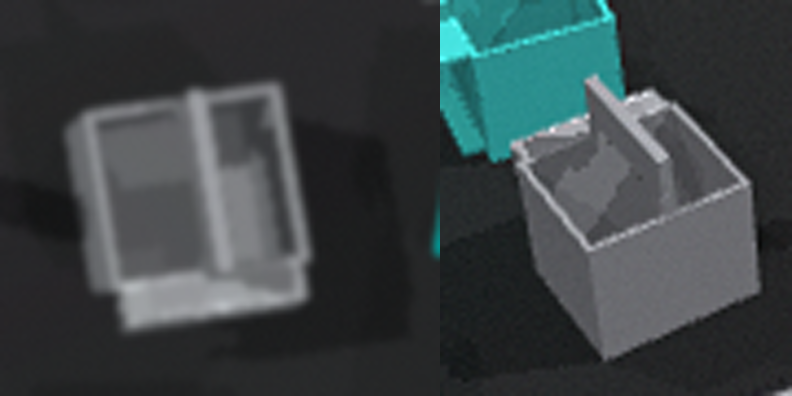

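View pics/c2.png

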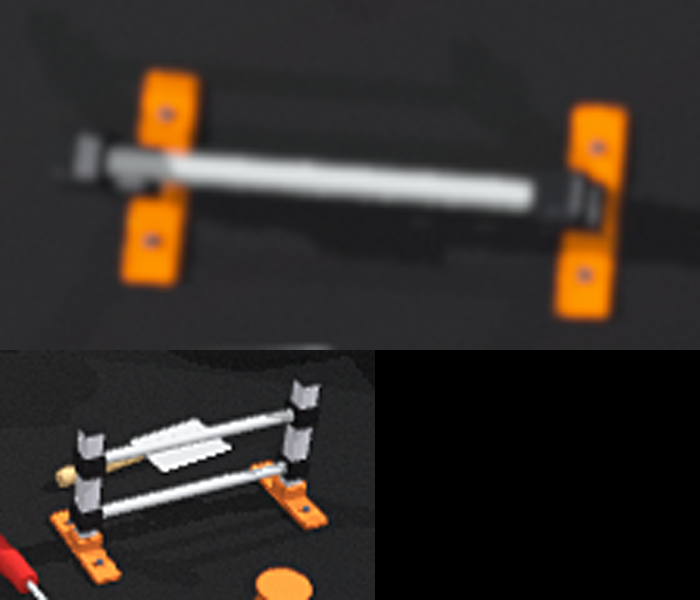

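```bash
python3 - <<'E'
from h import *
s=load('s0');t=load('t0')
for n,c in(('t',t),('s',s)):
    P=cloud(c).reshape(-1,3);col=c['color'].reshape(-1,3).astype(int)
    grey=(np.ptp(col,axis=1)<20)&(col.mean(1)>40)
    m=(P[:,2]>.02)&(P[:,2]<.15)&(abs(P[:,0]-.47)<.1)&(abs(P[:,1]+.25)<.085)&grey
    Q=P[m];print(n,'bin',m.sum(),Q.min(0).round(3),Q.max(0).round(3))
    for z0,z1 in((.082,.096),(.125,.14)):
        q=Q[(Q[:,2]>z0)&(Q[:,2]<z1)]
        r=cv2.minAreaRect((q[:,:2]*1000).astype(np.float32));print(z0,len(q),q.mean(0).round(3),r)
    for lo,hi in((.02,.08),(.09,.14)):
        m=(P[:,2]>lo)&(P[:,2]<hi)&(P[:,0]>.45)&(P[:,0]<.56)&(P[:,1]>.115)&(P[:,1]<.26);q=P[m]
        if len(q)>9:
            f=np.polyfit(q[:,1],q[:,0],1);r=q[:,0]-np.polyval(f,q[:,1])
            print('rail',lo,len(q),f.round(4),'x@.19',np.polyval(f,.19).round(4),'res',r.std().round(4),np.percentile(q[:,2],[5,50,75,90,97]).round(4),np.polyfit(q[:,1],q[:,2],1).round(4))
    m=(P[:,2]>.135)&(P[:,2]<.17)&(P[:,0]>.45)&(P[:,0]<.56)&(P[:,1]>.03)&(P[:,1]<.37);q=P[m]
    for sel in(q[:,1]>.19,q[:,1]<.19):print('post',sel.sum(),q[sel].mean(0).round(4),q[sel].min(0).round(3),q[sel].max(0).round(3))
# model projection check: bin candidates
E
```

```text
t bin 1396 [ 0.43  -0.305  0.02 ] [ 0.568 -0.182  0.137]
0.082 646 [ 0.479 -0.251  0.09 ] ((500.28106689453125, -246.47396850585938), (119.96710205078125, 110.85990905761719), 9.146693229675293)
0.125 201 [ 0.51  -0.244  0.133] ((510.2951354980469, -244.94390869140625), (96.02140045166016, 11.372299194335938), 9.71060848236084)
rail 0.02 35 [0.0673 0.5044] x@.19 0.5172 res 0.0004 [0.042  0.0449 0.0467 0.0482 0.0486] [0.0021 0.0449]
rail 0.09 300 [0.0694 0.5072] x@.19 0.5204 res 0.0034 [0.1057 0.1096 0.1109 0.112  0.1131] [-0.0015  0.1097]
post 80 [0.5282 0.3035 0.1443] [0.519 0.294 0.135] [0.538 0.314 0.148]
post 74 [0.5131 0.0749 0.1443] [0.503 0.066 0.137] [0.522 0.085 0.148]
s bin 2006 [ 0.436 -0.309  0.02 ] [ 0.57  -0.184  0.137]
0.082 424 [ 0.503 -0.251  0.087] ((503.0328674316406, -247.8817138671875), (123.68228912353516, 112.37577819824219), 9.77997875213623)
0.125 109 [ 0.517 -0.247  0.131] ((514.6942749023438, -247.1528778076172), (97.18346405029297, 11.62355899810791), 9.837376594543457)
rail 0.02 165 [0.0631 0.5153] x@.19 0.5273 res 0.0031 [0.0387 0.0445 0.0462 0.0473 0.0485] [-0.0003  0.044 ]
rail 0.09 177 [0.0691 0.5121] x@.19 0.5252 res 0.0029 [0.0996 0.1063 0.1079 0.1088 0.1103] [0.0042 0.1048]
post 41 [0.5321 0.3004 0.1408] [0.52  0.291 0.135] [0.543 0.313 0.145]
post 44 [0.517  0.0722 0.1414] [0.504 0.063 0.135] [0.526 0.083 0.146]
```

arm_command(
  deltas=[
    [1,-0.27,-0.31,0,70],
    [1,-0.27,-0.31,0,70],
    [1,-0.27,-0.31,0,70],
    [1,-0.27,-0.31,0,70],
    [1,-0.27,-0.31,0,70],
    [1,-0.27,-0.31,0,70],
    [1,-0.27,-0.31,0,70],
    [1,-0.27,-0.31,0,70],
    [1,-0.27,-0.31,0,70],
    [1,-0.27,-0.31,0,70],
  ],
)

```text
t: 0.93
eef_pos: [0.3588, 0.2061, 0.2482]
orientation: [0.705, 0.71, -0.0, 0.0]
force: [1.5, -0.0, 0.1]
opening: 1.0
finger_force: 0.0
```

```bash
cat > d.py <<'E'
import sys
from h import *
# usage: d.py x y z yaw -> deltas in tool axes
s=telemetry.sense();M=R.from_quat(s['orientation']).as_matrix();yaw=np.degrees(np.arctan2(M[1,0],M[0,0]))
p=s['eef_pos'];print('t',round(s['t'],2),'p',p.round(4),'yaw',yaw.round(2),'F',s['force'].round(1),'op',round(s['opening'],3),'ff',round(s['finger_force'],1))
if len(sys.argv)>4:
    g=np.array(list(map(float,sys.argv[1:5])));print('delta',(M.T@(g[:3]-p)).round(4),'twist',round((yaw-g[3]+180)%360-180,1))
E
python3 d.py .537 -.242 .20 9.7
```

```text
t 0.93 p [0.3588 0.2061 0.2482] yaw 90.39 F [ 1.5 -0.   0.1] op 1.0 ff 0.0
delta [-0.4493  0.1751  0.0484] twist 80.7
```

arm_command(
  deltas=[
    [1,-0.449,0.175,0,80.7],
    [1,-0.449,0.175,0,80.7],
    [1,-0.449,0.175,0,80.7],
    [1,-0.449,0.175,0,80.7],
    [1,-0.449,0.175,0,80.7],
    [1,-0.449,0.175,0,80.7],
    [1,-0.449,0.175,0,80.7],
    [1,-0.449,0.175,0,80.7],
    [1,-0.449,0.175,0,80.7],
    [1,-0.449,0.175,0,80.7],
  ],
)

```text
t: 1.77
eef_pos: [0.5153, -0.18, 0.248]
orientation: [0.987, 0.163, -0.0, -0.0]
force: [1.5, 0.1, 0.5]
opening: 1.001
finger_force: 0.0
```

```bash
python3 d.py .537 -.242 .20 9.7
```

```text
t 1.77 p [ 0.5153 -0.18    0.248 ] yaw 18.76 F [1.5 0.1 0.5] op 1.001 ff 0.0
delta [0.0006 0.0657 0.048 ] twist 9.1
```

arm_command(
  deltas=[
    [0.3,0,0.066,0.048,9.1],
    [0.3,0,0.066,0.048,9.1],
    [0.3,0,0.066,0.048,9.1],
    [0.3,0,0.066,0.048,9.1],
    [0.3,0,0.066,0.048,9.1],
  ],
)

```text
t: 2.18
eef_pos: [0.5364, -0.2397, 0.2]
orientation: [0.996, 0.088, -0.001, -0.0]
force: [0.2, 1.0, 0.6]
opening: 0.65
finger_force: 0.0
```

```bash
python3 - <<'E'
from h import *
w=cap('wrist','w1');print(w['origin'],w['orientation'],w['intrinsics'].round(1).tolist())
E
python3 d.py .537 -.242 .122 9.7
```

```text
[ 0.61326634 -0.22653461  0.32735958] [ 0.75715731 -0.63429008 -0.10036626  0.11964747] [[309.7, 0.0, 323.1], [0.0, 309.7, 195.3], [0.0, 0.0, 1.0]]
t 2.23 p [ 0.5367 -0.2394  0.2007] yaw 10.08 F [ 0.2 -0.3  0.5] op 0.653 ff 0.0
delta [-0.0002  0.0027  0.0787] twist 0.4
```

View pics/w1.png

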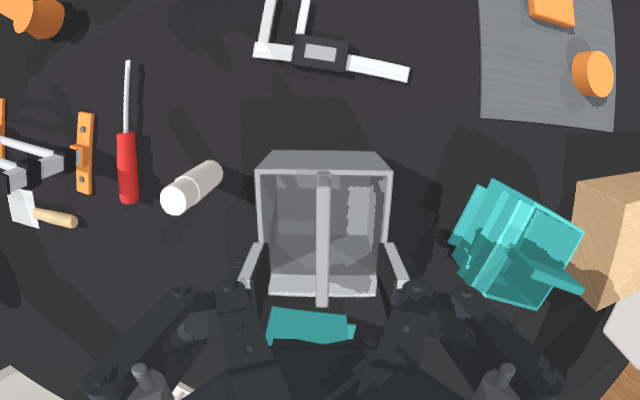

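```bash
cat >> h.py <<'E'
def fray(c,u,v,z):
    K=c['intrinsics'];a=(u-K[0,2])/K[0,0];b=(v-K[1,2])/K[1,1];r=np.hypot(a,b)+1e-12
    d=R.from_quat(c['orientation']).apply([a/r*np.sin(r),b/r*np.sin(r),np.cos(r)]);return c['origin']+d*(z-c['origin'][2])/d[2]
E
python3 - <<'E'
from h import *
w=load('w1')
f=fray(w,323.5,172.5,.134);b=fray(w,321.5,306,.134);print(f,b,(f+b)/2,np.linalg.norm(f-b),np.degrees(np.arctan2(*(f-b)[1::-1])))
for u,v in((257,172),(391,172)):print(fray(w,u,v,.09))
E
python3 d.py .537 -.242 .122 9.7
```

```text
[ 0.56669291 -0.23504078  0.134     ] [ 0.46185412 -0.25216791  0.134     ] [ 0.51427351 -0.24360434  0.134     ] 0.10622857690358325 9.27824317742704
[ 0.54745964 -0.18448542  0.09      ]
[ 0.5662688  -0.29005638  0.09      ]
t 2.23 p [ 0.5367 -0.2394  0.2007] yaw 10.08 F [ 0.2 -0.3  0.5] op 0.653 ff 0.0
delta [-0.0002  0.0027  0.0787] twist 0.4
```

arm_command(
  deltas=[
    [0.3,-0.001,0,0.04,0],
    [0.3,-0.001,0,0.078,0],
    [0.3,-0.001,0,0.078,0],
    [0.3,-0.001,0,0.078,0],
    [-1,-0.001,0,0.078,0],
    [-1,-0.001,0,0.078,0],
    [-1,-0.001,0,0.078,0],
    [-1,-0.001,0,0.078,0],
    [-1,-0.001,0,0.078,0],
    [-1,-0.001,0,0.078,0],
  ],
)

```text
t: 3.07
eef_pos: [0.5367, -0.2404, 0.124]
orientation: [0.996, 0.087, 0.001, 0.0]
force: [-1.3, 2.5, 7.4]
opening: 0.102
finger_force: 61.9
```

arm_command(
  deltas=[
    [-1,0,0,0,0],
    [-1,0,0,0,0],
    [-1,0,0,-0.03,0],
    [-1,0,0,-0.06,0],
    [-1,0,0,-0.06,0],
    [-1,0,0,-0.06,0],
  ],
)

```text
t: 3.57
eef_pos: [0.5369, -0.2408, 0.1843]
orientation: [0.996, 0.087, 0.002, 0.001]
force: [-0.2, 0.4, -1.5]
opening: 0.106
finger_force: 60.2
```

```bash
python3 d.py; python3 - <<'E'
from h import *
cap('scene','s2');t=cap('wrist','w2');s=load('s2')
a=cv2.resize(s['color'][140:290,180:340],(427,400));b=t['color'][:,150:500]
cv2.imwrite('pics/l1.png',np.hstack([a,b])[...,::-1])
E
```

```text
t 3.57 p [ 0.5369 -0.2408  0.1843] yaw 10.03 F [-0.2  0.4 -1.5] op 0.106 ff 60.2
```

View pics/l1.png

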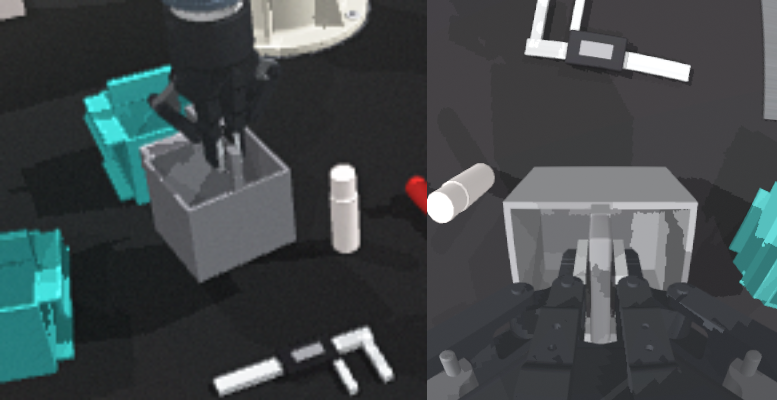

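```bash
cat > pitch.py <<'E'
import sys
from h import *
# fit front-face plane of held bin near TCP, print pitch (front up +)
def pitch(c,p,yaw):
    P=cloud(c).reshape(-1,3);col=c['color'].reshape(-1,3).astype(int)
    a=np.radians(yaw);x=np.array([np.cos(a),np.sin(a)]);y=np.array([-x[1],x[0]])
    L=np.c_[(P[:,:2]-p[:2])@x,(P[:,:2]-p[:2])@y,P[:,2]-p[2]]
    grey=(np.ptp(col,axis=1)<25)&(col.mean(1)>70)
    m=grey&(abs(L[:,1])<.048)&(L[:,0]>.005)&(L[:,0]<.075)&(L[:,2]<-.04)&(L[:,2]>-.105)
    q=L[m]
    for _ in range(8):
        A=np.c_[q[:,2],q[:,1],np.ones(len(q))];k=np.linalg.lstsq(A,q[:,0],rcond=None)[0];r=q[:,0]-A@k;s=max(r.std(),.0015)
        q=q[(r>-1.2*s)&(r<2*s)]
    print('front n',len(q),'pitch',np.degrees(np.arctan(-k[0])).round(1),'yawerr',np.degrees(np.arctan(-k[1])).round(1),'x at z=-.07',(k[2]-.07*k[0]).round(4),'res',r.std().round(4))
if __name__=='__main__':
    s=telemetry.sense();M=R.from_quat(s['orientation']).as_matrix();yaw=np.degrees(np.arctan2(M[1,0],M[0,0]))
    c=cap('scene',sys.argv[1]);pitch(c,s['eef_pos'],yaw)
E
python3 - <<'E'
from pitch import *
pitch(load('s2'),np.array([.5369,-.2408,.1843]),10.0)
E
```

```text
front n 542 pitch -0.1 yawerr -0.1 x at z=-.07 0.0244 res 0.0011
```

```bash
python3 - <<'E'
from h import *
for n in('t0','s0'):
    c=load(n);P=cloud(c).reshape(-1,3);col=c['color'].reshape(-1,3).astype(int)
    m=(col[:,0]>150)&(col[:,2]<90)&(P[:,2]>.015)&(P[:,2]<.09)&(P[:,0]>.56)&(P[:,0]<.85)&(P[:,1]>.05)&(P[:,1]<.32);q=P[m];print(n,len(q),np.percentile(q,[1,99],axis=0).round(3))
    g=(col.min(1)>150)&(P[:,2]>.05)&(P[:,2]<.12)&(abs(P[:,1]+.12)<.05)&(P[:,0]>.4)&(P[:,0]<.65);print('glue',P[g].mean(0).round(3))
E
python3 d.py .537 -.241 .25 10;python3 d.py .641 .181 .25 -3.8
```

```text
t0 371 [[0.674 0.146 0.025]
 [0.72  0.194 0.063]]
glue [ 0.513 -0.114  0.095]
s0 402 [[0.677 0.14  0.016]
 [0.727 0.191 0.06 ]]
glue [ 0.524 -0.121  0.079]
t 3.67 p [ 0.5352 -0.2401  0.1817] yaw 10.04 F [-0.2 -0.6 -2.7] op 0.1 ff 60.2
delta [ 0.0015  0.0012 -0.0683] twist 0.0
t 3.67 p [ 0.5352 -0.2401  0.1817] yaw 10.04 F [-0.2 -0.6 -2.7] op 0.1 ff 60.2
delta [ 0.1775 -0.3962 -0.0682] twist 13.8
```

arm_command(
  deltas=[
    [-1,0,0,-0.035,0],
    [-1,0,0,-0.068,0],
    [-1,0.02,-0.04,-0.068,0],
    [-1,0.177,-0.396,-0.068,13.8],
    [-1,0.177,-0.396,-0.068,13.8],
    [-1,0.177,-0.396,-0.068,13.8],
    [-1,0.177,-0.396,-0.068,13.8],
    [-1,0.177,-0.396,-0.068,13.8],
    [-1,0.177,-0.396,-0.068,13.8],
    [-1,0.177,-0.396,-0.068,13.8],
  ],
)

```text
t: 4.5
eef_pos: [0.6127, 0.0732, 0.2473]
orientation: [1.0, -0.029, -0.004, 0.008]
force: [-15.8, -48.8, -12.7]
opening: 0.111
finger_force: 246.9
```

```bash
python3 d.py .641 .181 .211 -3.8
```

```text
t 4.5 p [0.6127 0.0732 0.2473] yaw -3.33 F [-15.8 -48.8 -12.7] op 0.111 ff 246.9
delta [ 0.0223 -0.1098  0.0344] twist 0.5
```

arm_command(
  deltas=[
    [-1,0,0.03,0,0],
    [-1,0,0.04,0,0],
    [-1,0,0.04,0,0],
  ],
)

```text
t: 4.75
eef_pos: [0.6112, 0.0344, 0.2471]
orientation: [1.0, -0.031, -0.003, 0.004]
force: [-0.8, -10.5, -6.6]
opening: 0.101
finger_force: 80.9
```

```bash
python3 d.py; python3 pitch.py s3; python3 - <<'E'
from h import *
s=load('s3');a=cv2.resize(s['color'][90:260,240:460],(660,510))
cv2.imwrite('pics/l2.png',a[...,::-1])
c=cap('top','t3')
P=cloud(c).reshape(-1,3)
m=(P[:,2]>.135)&(P[:,2]<.17)&(P[:,0]>.45)&(P[:,0]<.56)&(P[:,1]>.2)&(P[:,1]<.37);q=P[m];print('post',q.mean(0).round(4))
m=(P[:,2]>.09)&(P[:,2]<.14)&(P[:,0]>.45)&(P[:,0]<.56)&(P[:,1]>.115)&(P[:,1]<.26);q=P[m];f=np.polyfit(q[:,1],q[:,0],1);print(f,np.polyval(f,.19),len(q),np.median(q[:,2]))
E
```

```text
t 4.75 p [0.6112 0.0344 0.2471] yaw -3.54 F [ -0.8 -10.5  -6.6] op 0.101 ff 80.9
front n 510 pitch -1.9 yawerr 2.2 x at z=-.07 0.0198 res 0.0011
post [nan nan nan]<stdin>:6: RuntimeWarning: Mean of empty slice.
  ret = um.true_divide(
Traceback (most recent call last):
TypeError: expected non-empty vector for x
```

View pics/l2.png

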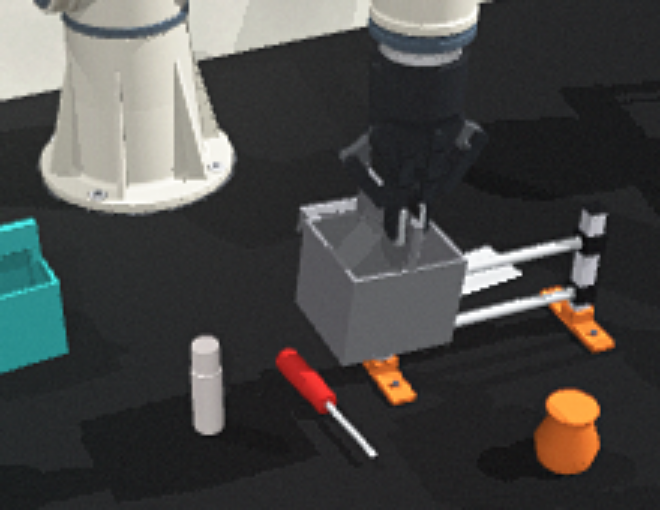

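arm_command(
  deltas=[
    [-1,0.02,0,-0.015,0],
    [-1,0.04,0,-0.03,0],
    [-1,0.04,-0.02,-0.03,0],
    [-1,0.04,-0.06,-0.03,0],
    [-1,0.04,-0.1,-0.03,0],
    [-1,0.04,-0.13,-0.03,0],
    [-1,0.04,-0.145,-0.03,0],
    [-1,0.04,-0.145,-0.03,0],
    [-1,0.04,-0.145,-0.03,0],
  ],
)

```text
t: 5.6
eef_pos: [0.662, 0.18, 0.2785]
orientation: [0.999, -0.032, -0.001, 0.001]
force: [-0.6, 0.4, -2.2]
opening: 0.107
finger_force: 61.4
```

```bash
python3 d.py .641 .181 .211 -3.8; python3 pitch.py s4; python3 - <<'E'
from h import *
c=cap('wrist','w4');cv2.imwrite('pics/w4.png',cv2.resize(c['color'][120:],(800,350))[...,::-1])
c=cap('top','t4')
P=cloud(c).reshape(-1,3)
m=(P[:,2]>.135)&(P[:,2]<.17)&(P[:,0]>.45)&(P[:,0]<.56)&(P[:,1]>.03)&(P[:,1]<.37);q=P[m]
for sel in(q[:,1]>.19,q[:,1]<.19):print('post',sel.sum(),q[sel].mean(0).round(4))
E
```

```text
t 5.6 p [0.662  0.18   0.2785] yaw -3.66 F [-0.6  0.4 -2.2] op 0.107 ff 61.4
delta [-0.0209  0.0002  0.0676] twist 0.1
front n 535 pitch -2.3 yawerr 0.0 x at z=-.07 0.0197 res 0.0011
post 0 [nan nan nan]
post 73 [0.5132 0.075  0.1447]<stdin>:6: RuntimeWarning: Mean of empty slice.
  ret = um.true_divide(
```

arm_command(
  deltas=[
    [-1,-0.01,0,0.035,0],
    [-1,-0.021,0,0.071,0],
    [-1,-0.03,0,0.071,0],
    [-1,-0.04,0,0.071,0],
    [-1,-0.04,0,0.071,0],
  ],
)

```text
t: 6.17
eef_pos: [0.6218, 0.1819, 0.2109]
orientation: [0.999, -0.033, -0.0, -0.0]
force: [1.1, 1.0, -1.1]
opening: 0.103
finger_force: 61.4
```

arm_command(
  deltas=[
    [-1,-0.005,0,0,0],
    [-1,-0.01,0,0,0],
    [-1,-0.015,0,0,0],
    [-1,-0.02,0,0,0],
    [-1,-0.02,0,0,0],
  ],
)

```text
t: 6.58
eef_pos: [0.6046, 0.184, 0.2114]
orientation: [0.999, -0.033, 0.003, -0.001]
force: [4.7, -0.8, -0.1]
opening: 0.1
finger_force: 61.7
```

```bash
python3 d.py; python3 pitch.py s5
```

```text
t 6.58 p [0.6046 0.184  0.2114] yaw -3.74 F [ 4.7 -0.8 -0.1] op 0.1 ff 61.7
front n 438 pitch 0.2 yawerr 0.1 x at z=-.07 0.0229 res 0.0011
```

arm_command(
  deltas=[
    [-1,-0.006,0,-0.001,0],
    [-1,-0.012,0,-0.003,0],
    [-1,-0.018,0,-0.005,0],
    [-1,-0.024,0,-0.007,0],
    [-1,-0.03,0,-0.01,0],
    [-1,-0.036,0,-0.012,0],
    [-1,-0.042,0,-0.015,0],
    [-1,-0.045,0,-0.017,0],
    [-1,-0.045,0,-0.017,0],
  ],
)

```text
t: 7.38
eef_pos: [0.5589, 0.187, 0.2279]
orientation: [0.999, -0.033, 0.002, -0.001]
force: [4.4, 0.4, 3.0]
opening: 0.106
finger_force: 62.6
```

```bash
python3 d.py; python3 pitch.py s6
```

```text
t 7.38 p [0.5589 0.187  0.2279] yaw -3.74 F [4.4 0.4 3. ] op 0.106 ff 62.6
front n 442 pitch 21.3 yawerr -0.4 x at z=-.07 0.0558 res 0.0011
```

arm_command(
  deltas=[
    [-1,0.01,0,0.0,0],
    [-1,0.03,0,0,0],
    [-1,0.05,0,0,0],
    [-1,0.05,0,0,0],
    [-1,0.05,0,0,0],
  ],
)

```text
t: 7.85
eef_pos: [0.6078, 0.1829, 0.2249]
orientation: [0.999, -0.033, -0.002, 0.0]
force: [-1.0, 0.1, -1.7]
opening: 0.101
finger_force: 61.9
```

```bash
python3 d.py; python3 pitch.py s7; cat > edge.py <<'E'
from pitch import *
def edge(name,p,yaw,th):
    c=load(name);P=cloud(c).reshape(-1,3);a=np.radians(yaw);x=np.array([np.cos(a),np.sin(a)]);y=np.array([-x[1],x[0]])
    lx,ly,lz=(P[:,:2]-p[:2])@x,(P[:,:2]-p[:2])@y,P[:,2]-p[2]
    t=np.radians(th);bx=lx*np.cos(t)+lz*np.sin(t);bz=-lx*np.sin(t)+lz*np.cos(t)
    m=(abs(ly)<.045)&(bx>.0)&(bx<.05)&(bz>-.15)&(bz<-.0)
    col=c['color'].reshape(-1,3).astype(int);m&=(np.ptp(col,axis=1)<25)&(col.mean(1)>60)
    d=np.median(bx[m&(bz<-.05)&(bz>-.1)]);f=m&(abs(bx-d)<.003)
    h=np.histogram(bz[f],np.arange(-.15,0,.003));print('d',d.round(4),list(zip((h[1][:-1]*1000).round().astype(int),h[0])))
edge('s2',np.array([.5369,-.2408,.1843]),10.0,0)
s=telemetry.sense();edge('s7',s['eef_pos'],-3.74,21.3)
E
python3 edge.py
```

```text
t 7.85 p [0.6078 0.1829 0.2249] yaw -3.8 F [-1.   0.1 -1.7] op 0.101 ff 61.9
front n 520 pitch 20.6 yawerr 0.1 x at z=-.07 0.0543 res 0.0011
d 0.0241 [(np.int64(-150), np.int64(0)), (np.int64(-147), np.int64(0)), (np.int64(-144), np.int64(0)), (np.int64(-141), np.int64(0)), (np.int64(-138), np.int64(0)), (np.int64(-135), np.int64(0)), (np.int64(-132), np.int64(0)), (np.int64(-129), np.int64(2)), (np.int64(-126), np.int64(11)), (np.int64(-123), np.int64(25)), (np.int64(-120), np.int64(29)), (np.int64(-117), np.int64(26)), (np.int64(-114), np.int64(25)), (np.int64(-111), np.int64(23)), (np.int64(-108), np.int64(27)), (np.int64(-105), np.int64(28)), (np.int64(-102), np.int64(22)), (np.int64(-99), np.int64(28)), (np.int64(-96), np.int64(24)), (np.int64(-93), np.int64(27)), (np.int64(-90), np.int64(25)), (np.int64(-87), np.int64(28)), (np.int64(-84), np.int64(23)), (np.int64(-81), np.int64(32)), (np.int64(-78), np.int64(24)), (np.int64(-75), np.int64(31)), (np.int64(-72), np.int64(20)), (np.int64(-69), np.int64(34)), (np.int64(-66), np.int64(22)), (np.int64(-63), np.int64(28)), (np.int64(
[... 1392 characters left out ...]
 (np.int64(-72), np.int64(27)), (np.int64(-69), np.int64(27)), (np.int64(-66), np.int64(27)), (np.int64(-63), np.int64(29)), (np.int64(-60), np.int64(32)), (np.int64(-57), np.int64(30)), (np.int64(-54), np.int64(29)), (np.int64(-51), np.int64(30)), (np.int64(-48), np.int64(33)), (np.int64(-45), np.int64(24)), (np.int64(-42), np.int64(33)), (np.int64(-39), np.int64(12)), (np.int64(-36), np.int64(2)), (np.int64(-33), np.int64(4)), (np.int64(-30), np.int64(3)), (np.int64(-27), np.int64(3)), (np.int64(-24), np.int64(3)), (np.int64(-21), np.int64(2)), (np.int64(-18), np.int64(4)), (np.int64(-15), np.int64(4)), (np.int64(-12), np.int64(3)), (np.int64(-9), np.int64(1)), (np.int64(-6), np.int64(3))]
```

arm_command(
  deltas=[
    [-1,-0.015,0,-0.002,0],
    [-1,-0.03,0,-0.002,0],
    [-1,-0.042,0,-0.002,0],
    [-1,-0.042,0,-0.002,0],
    [-1,-0.042,0,-0.002,0],
  ],
)

```text
t: 8.32
eef_pos: [0.5651, 0.1862, 0.2283]
orientation: [0.999, -0.032, -0.0, 0.0]
force: [0.1, -0.9, -2.4]
opening: 0.101
finger_force: 61.9
```

arm_command(
  deltas=[
    [-1,0.002,0,0.007,0],
    [-1,0.005,0,0.014,0],
    [-1,0.0075,0,0.021,0],
    [-1,0.0075,0,0.021,0],
  ],
)

```text
t: 8.65
eef_pos: [0.5733, 0.1852, 0.205]
orientation: [0.999, -0.033, -0.001, 0.001]
force: [-1.3, -0.3, -2.5]
opening: 0.099
finger_force: 61.8
```

```bash
python3 d.py; python3 pitch.py s8;python3 - <<'E'
from h import *
s=load('s8');a=cv2.resize(s['color'][110:240,320:480],(738,600),interpolation=cv2.INTER_CUBIC);cv2.imwrite('pics/l8.png',a[...,::-1])
E
```

```text
t 8.65 p [0.5733 0.1852 0.205 ] yaw -3.78 F [-1.3 -0.3 -2.5] op 0.099 ff 61.8
front n 467 pitch 21.0 yawerr 0.5 x at z=-.07 0.0546 res 0.0011
```

arm_command(
  deltas=[
    [-1,0.002,0,0.005,0],
    [-1,0.004,0,0.01,0],
    [-1,0.005,0,0.015,0],
    [-1,0.005,0,0.015,0],
  ],
)

```text
t: 9.03
eef_pos: [0.5781, 0.1851, 0.191]
orientation: [0.999, -0.033, -0.001, 0.0]
force: [-0.8, -0.4, -2.0]
opening: 0.102
finger_force: 61.9
```

arm_command(
  deltas=[
    [-1,0.001,0,0.003,0],
    [-1,0.002,0,0.006,0],
    [-1,0.003,0,0.008,0],
    [-1,0.003,0,0.008,0],
  ],
)

```text
t: 9.37
eef_pos: [0.5809, 0.185, 0.1836]
orientation: [0.999, -0.033, -0.001, 0.0]
force: [-1.6, 0.2, -4.3]
opening: 0.104
finger_force: 61.7
```

```bash
python3 d.py; python3 pitch.py s9
```

```text
t 9.37 p [0.5809 0.185  0.1836] yaw -3.76 F [-1.6  0.2 -4.3] op 0.104 ff 61.7
front n 472 pitch 20.8 yawerr 0.2 x at z=-.07 0.0547 res 0.0011
```

arm_command(
  deltas=[
    [-1,0.001,0,0.002,0],
    [-1,0.0015,0,0.004,0],
    [-1,0.0015,0,0.004,0],
  ],
)

```text
t: 9.67
eef_pos: [0.5825, 0.1849, 0.1798]
orientation: [0.999, -0.033, -0.0, 0.0]
force: [-3.0, 0.4, -4.9]
opening: 0.106
finger_force: 61.7
```

arm_command(
  deltas=[
    [-1,0.001,0,0.002,0],
    [-1,0.0015,0,0.004,0],
    [-1,0.0015,0,0.004,0],
  ],
)

```text
t: 9.92
eef_pos: [0.5846, 0.1849, 0.1764]
orientation: [0.999, -0.033, 0.0, -0.0]
force: [-3.4, 0.1, 2.5]
opening: 0.104
finger_force: 62.6
```

```bash
python3 d.py; python3 pitch.py s10
```

```text
t 9.92 p [0.5846 0.1849 0.1764] yaw -3.76 F [-3.4  0.1  2.5] op 0.104 ff 62.6
front n 452 pitch 19.2 yawerr -0.1 x at z=-.07 0.053 res 0.0012
```

arm_command(
  deltas=[
    [-1,0.001,0,0.002,0],
    [-1,0.003,0,0.004,0],
    [-1,0.0045,0,0.006,0],
    [-1,0.0065,0,0.008,0],
    [-1,0.008,0,0.01,0],
    [-1,0.01,0,0.0115,0],
    [-1,0.01,0,0.0115,0],
  ],
)

```text
t: 10.55
eef_pos: [0.5952, 0.1843, 0.1647]
orientation: [0.999, -0.033, 0.001, -0.0]
force: [-1.2, -0.1, 2.5]
opening: 0.103
finger_force: 62.8
```

```bash
python3 d.py; python3 pitch.py s11
```

```text
t 10.55 p [0.5952 0.1843 0.1647] yaw -3.76 F [-1.2 -0.1  2.5] op 0.103 ff 62.8
front n 405 pitch 10.4 yawerr 0.5 x at z=-.07 0.0391 res 0.0011
```

Swinging as modelled (10° left). Continue to level.

arm_command(
  deltas=[
    [-1,0.0015,0,0.002,0],
    [-1,0.003,0,0.004,0],
    [-1,0.0045,0,0.006,0],
    [-1,0.006,0,0.008,0],
    [-1,0.0075,0,0.0105,0],
    [-1,0.009,0,0.0125,0],
    [-1,0.009,0,0.0125,0],
  ],
)

```text
t: 11.18
eef_pos: [0.6037, 0.1837, 0.152]
orientation: [0.999, -0.033, 0.0, -0.0]
force: [-0.8, -0.5, 3.4]
opening: 0.103
finger_force: 63.2
```

```bash
python3 d.py; python3 pitch.py s12; python3 - <<'E'
from h import *
s=load('s12');a=cv2.resize(s['color'][110:240,320:480],(738,600),interpolation=cv2.INTER_CUBIC);cv2.imwrite('pics/l12.png',a[...,::-1])
E
```

```text
t 11.18 p [0.6037 0.1837 0.152 ] yaw -3.76 F [-0.8 -0.5  3.4] op 0.103 ff 63.2
front n 415 pitch 1.6 yawerr -0.1 x at z=-.07 0.0265 res 0.0011
```

View pics/l12.png

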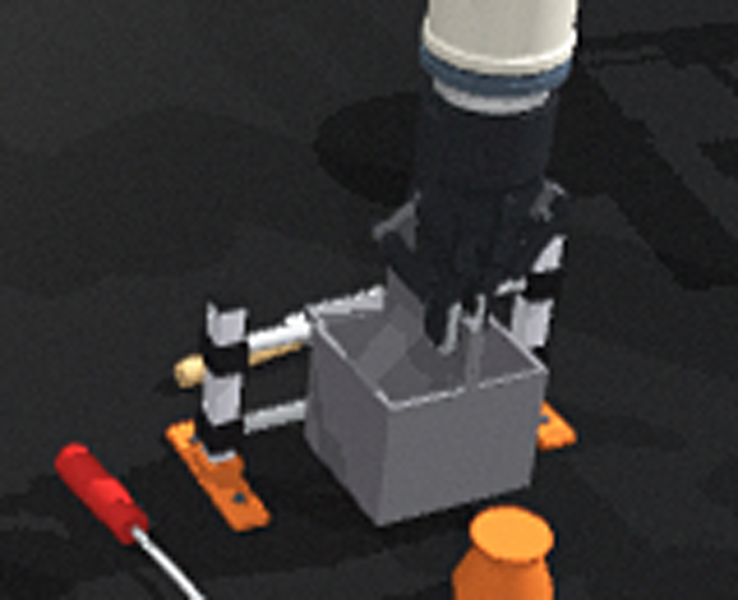

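arm_command(
  deltas=[
    [-1,0.0005,0,0.001,0],
    [-1,0.001,0,0.0025,0],
    [-1,0.001,0,0.0035,0],
    [-1,0.001,0,0.0035,0],
    [-1,0.001,0,0.0035,0],
  ],
)

```text
t: 11.65
eef_pos: [0.6054, 0.1836, 0.1496]
orientation: [0.999, -0.033, 0.001, -0.0]
force: [1.7, -1.5, 7.6]
opening: 0.105
finger_force: 63.8
```

```bash
python3 d.py; python3 pitch.py s13
```

```text
t 11.65 p [0.6054 0.1836 0.1496] yaw -3.76 F [ 1.7 -1.5  7.6] op 0.105 ff 63.8
front n 411 pitch 0.1 yawerr 0.2 x at z=-.07 0.0245 res 0.0011
```

arm_command(
  deltas=[
    [0,0,0,0,0],
    [0,0,0,0,0],
    [0,0,0,0,0],
    [0,0,0,0,0],
    [0,0,0,-0.02,0],
    [0,0,0,-0.05,0],
    [0,0,0,-0.09,0],
    [0,0,0,-0.12,0],
    [0,0,0,-0.12,0],
    [0,0,0,-0.12,0],
  ],
)

```text
t: 12.53
eef_pos: [0.6053, 0.1839, 0.2709]
orientation: [0.999, -0.033, 0.002, -0.001]
force: [-0.4, 1.0, 0.0]
opening: 0.5
finger_force: 0.0
```

```bash
python3 d.py; python3 - <<'E'
from pitch import *
c=cap('scene','s14');pitch(c,np.array([.6054,.1836,.1496]),-3.76)
t=cap('wrist','w14')
im=np.hstack([cv2.resize(c['color'][150:240,340:460],(400,300)),cv2.resize(t['color'][100:,100:],(400,300))]);cv2.imwrite('pics/l14.png',im[...,::-1])
E
```

```text
t 12.53 p [0.6053 0.1839 0.2709] yaw -3.76 F [-0.4  1.   0. ] op 0.5 ff 0.0
front n 415 pitch -1.9 yawerr 0.1 x at z=-.07 0.0255 res 0.0011
```

View pics/l14.png

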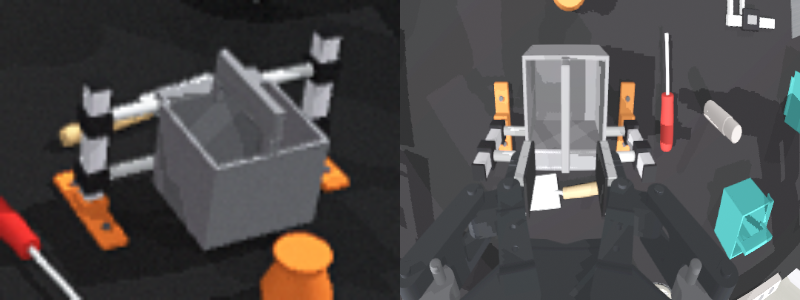

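```bash
python3 -c "
from plant import env;print(env.job_done())"
```

```text
the job is handed in; nothing more can be done
None
```

The bin hangs by its lip on the upper rail, leaning on the lower rail with its foot below it (about 2° front-down from the lip's play), released and handed in at about 12.6 s; on the way the bin bumped a rack post at about 50 N, which left the post where it was, and the bystanders in view looked undisturbed.

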